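# Load the warming drawer and switch it back on

## Robot

A 7-joint arm with a two-finger parallel gripper is mounted at the origin on the work surface. World frame = base frame: x ahead of the robot, y to its left, z up, the work surface at z = 0. Lengths are in m, angles in rad, forces in N, time in s.
With the tool pointing down it reaches from about 0.4 to 0.85 m from the base axis. Payload 10.4 kg.
Tool frame: the origin (TCP) lies midway between the tips of the shut fingers; the grasp point (between the pads) lies r.grip_point_offset behind it (r.grip_point_offset is the distance from the TCP to the grasp point, in m); z points along the fingers, y is the line along which they close (so a half turn about z gives the same grasp; the last joint's range is limited). The gripper opens to 87 mm and grips with 3 to 60 N. Pads are 19 mm wide; open, the fingers measure 117 mm over their backs; the gripper's body (75 mm by 190 mm) begins 51 mm behind the grasp point.
Start: joints at [-1.306, 0.332, -0.065, 1.46, 0.022, 1.35, -0.088], TCP at [0.177, 0.599, 0.223] pointing down, gripper open.
Joint ranges: [-2.6, 2.6], [-0.5, 2.12], [-1.47, 1.34], [0.16, 2.42], [-1.27, 4.41], [0.06, 2.06], [-2.6, 2.6]. Speed limits (rad/s): [2.22, 2.22, 2.79, 2.79, 3.14, 3.14, 3.14].

## Interface

Orientations are given as a unit quaternion [x, y, z, w].
In Python, from bench import r gives the robot as it stands.
- The arm moves only by the tool play_rows, never from a script. Its arguments are lists of equal length, an entry for each row: "claw": the closure, from 0 (fully open) to 1 (shut); "delta_pos": the shift along the tool's x, y, z scaled (see below), a list of three; "delta_rot": the turn, a rotation vector about the tool's x, y, z scaled (see below), a list of three. A call has 1 to 8 rows; each row shifts and turns the commanded pose from where the row before left it, along the tool's axes as they then stand; what a row does not reach is not made up. The controller multiplies each number of a shift by 200 mm and each number of a turn by pi rad. A row lasts 1/10 s, in which the tool goes at most 50 mm and 8.59 degrees, less where a joint would pass 70% of its speed; a pose out of reach is approached as far as the arm can. A call with a number of a shift or a turn outside -1 to 1 is refused whole. A call with a gripper value outside its range is refused whole. The fingers move at their own pace and stop on an object; "squeeze" is the grip in N (left out, the last holds). Time passes only in rows, so rows that do not move let the fingers close. It gives the time, the measured TCP pose, the force, the opening and the grip force at its end, in the units of the state.
- r.read_state(): the state, without advancing time (a new reading comes with each control period).
- r.camera(name): name is "scene" or "top"; returns a dict with "pixels" (384x512x3 uint8, red, green, blue), "camera_matrix" (3x3 intrinsics, pixels), "D" ([k1, k2, p1, p2, k3] as OpenCV has them; the pictures are not rectified), "cam_to_world" (4x4, takes a point from camera to world coordinates). Camera axes: x right, y up, looking along -z (the intrinsics and any distortion apply to the point x, -y, -z); pixel columns grow to the right and rows downward; lengths in m; the calibration is good to about 2 mm. A picture is of the moment at which its call begins. There is no depth.
- r.close_job(): hands the job in; it is judged then, once.
The state is a dict: "time": time; "joint_positions": joint angles; "joint_vel": joint speeds; "joint_torque": joint torques, N m; "ee_pos": TCP position; "eef_rot": TCP orientation; "ft_force": force on the tool from outside, world axes, zero at the start; "torque": the same for the moment, N m; "width": finger opening in m; "grip_force": force on a finger pad.
Only numpy, scipy, OpenCV 4.12 (cv2) and the standard library are available. Lean on these libraries where they do the work, as an engineer would, in place of code of your own. Each camera call takes 0.05 s, during which the arm holds its last target. There are 200 camera calls.

## Task

Load the warming drawer for lunch: first switch it off by throwing the T-lever of the grey isolator box right over towards the robot, and only then open the drawer. Put every lidded tub from the baking tray into the drawer, standing upright on its floor and not stacked; slide the drawer fully shut, and then throw the lever right over away from the robot again to switch the warmer back on. Never have the drawer open while the power is on, and leave the water bottle, the cardboard carton and the spoon where they are.

Things in the scene. Friction and masses are not known exactly. Their poses are not given: they have to be found in the camera images.
- drawer (a joint): the one drawer of a low stainless-steel warming unit fixed to the table (housing 270 deep x 340 wide x 135 mm high, its front towards the robot). How far the drawer is out, m: 0 = shut, 0.215 = fully out (then its whole inside, 215 deep x 290 mm wide, is clear of the housing). Slides stiffly (2 N or a little more) and stays where it is left.
- drawer_handle (a point): middle of the drawer's black bar handle: 12 mm thick, 140 mm along y, 105 mm above the table, 50 mm clear of the front panel; moves with the drawer. Its x points away from the robot along the slide, z up. In its frame: inner floor centre at x = +172.5, z = -55 mm (flat, 215 x 290 mm); front panel x = 50 to 65 mm, top at z = +17 mm; side and back walls 8 mm thick, top at z = -10 mm.
- isolator: grey isolator (power switch) box of the warmer, fixed to the table: 110 (x) x 100 (y) x 50 mm high, origin at the centre of its underside, +x roughly away from the robot. The lever's pivot is 62 mm above the origin, its axis along y.
- lever (a joint): angle of the isolator's lever, rad: 0 = OFF, leaning 40 degrees towards the robot (box -x); 0.7 = upright; 1.4 = ON, leaning 40 degrees away from the robot (box +x). It falls over by its own weight to whichever side of upright it is left on. About 2 N at the tip moves it.
- lever_tip (a point): middle of the black T-bar at the lever's end: bar 20 mm thick, 80 mm long along the box's y, 90 mm from the pivot.
- tray: shallow aluminium baking tray, fixed to the table: 246 (x) x 296 (y) mm, floor 3 mm thick, rim 8 mm above the table; origin at the centre of its underside.
- bottle: closed water bottle, 64 mm diameter, 190 mm tall, standing; origin at the centre of its underside. Leave alone.
- carton: open cardboard carton 110 x 140 x 60 mm, holding sauce packets; origin at the centre of its underside. Leave alone.
- spoon: serving spoon lying on the table; origin at its underside. Leave alone.
- tub1: round lidded plastic food tub, 60 mm diameter, 42 mm tall, about 140 g, standing on the tray; origin at the centre of its underside, z up its axis. May be absent (then None).
- tub2: another tub, the same as tub1; may be absent (then None)
- tub3: another tub, the same as tub1; may be absent (then None)
- tub4: another tub, the same as tub1; may be absent (then None)
- tub5: another tub, the same as tub1; may be absent (then None)
- tub6: another tub, the same as tub1; may be absent (then None)
Things that resemble listed ones, but are neither listed nor needed, are in the scene too. What is shaped like the tub4 but black or pink is not meant.

How it is judged:
By the outcome, as a careful person would: the job done as asked, in the order asked, and still so for the second after the job is handed in, with the robot touching nothing.
Of tub1, tub2, tub3, tub4, tub5, tub6 only 3 to 5 are there at a start; the rules pass over those that are not, and their reading is None.
At some moment in a run one of tub1, tub2, tub3, tub4, tub5, tub6 may be knocked a few centimetres aside while the robot is not near it.
Once in a run the grip may slacken for a moment while it holds something.
It also fails if it takes over 210 s, if anything falls off the work surface, if the arm or the gripper's body presses on something with over 40 N, if the wrist force passes 120 N, or if a joint passes its speed limit or range.

## Working session

There is one attempt and no reset: what is moved stays moved. The work goes in short steps, Python scripts to look and compute and a tool call to move; the robot and the scene stay as the last step left them, time stands still between calls to the robot, and variables do not carry over. Pictures are saved under pics/ and viewed, at most 14 in all, crops included, and the job is handed in when it is done.

Besides the shell and the picture viewer there is one more tool, called after "Emit:" by a JSON object that holds its "fn" and its "kwargs", one argument or row to a line. play_rows: Moves the arm, as the interface text tells. Shifts and turns lie within -1 to 1; 1 stands for 200 mm of shift or pi rad of turn. Its arguments: {"type":"object","properties":{"claw":{"type":"array"},"delta_pos":{"type":"array"},"delta_rot":{"type":"array"},"squeeze":{"type":"number"}},"required":["claw","delta_pos","delta_rot"]}

```bash
mkdir -p pics; ls
cat > h.py <<'E'
import numpy as np, cv2
from scipy.spatial.transform import Rotation as R
from bench import r
def shot(n,f=None):
    c=r.camera(n)
    if f: cv2.imwrite('pics/'+f,cv2.cvtColor(c['pixels'],cv2.COLOR_RGB2BGR))
    return c
def ray(c,uv):
    p=cv2.undistortPoints(np.array(uv,float).reshape(-1,1,2),np.array(c['camera_matrix']),np.array(c['D'])).reshape(-1,2)
    d=np.c_[p[:,0],-p[:,1],-np.ones(len(p))]
    T=np.array(c['cam_to_world']); return T[:3,3],d@T[:3,:3].T
def plane(c,uv,z):
    o,d=ray(c,uv); return o+d*((z-o[2])/d[:,2])[:,None]
def tri(c1,u1,c2,u2):
    o1,d1=ray(c1,[u1]);o2,d2=ray(c2,[u2]);d1=d1[0];d2=d2[0]
    s=np.linalg.lstsq(np.c_[d1,-d2],o2-o1,rcond=None)[0]
    a=o1+s[0]*d1;b=o2+s[1]*d2
    return (a+b)/2,np.linalg.norm(a-b)
def proj(c,P):
    T=np.linalg.inv(np.array(c['cam_to_world']));P=np.atleast_2d(P)@T[:3,:3].T+T[:3,3]
    P=P*[1,-1,-1]
    return cv2.projectPoints(P,np.zeros(3),np.zeros(3),np.array(c['camera_matrix']),np.array(c['D']))[0].reshape(-1,2)
E
python3 - <<'E'
from h import *
for n in('scene','top'):
    c=shot(n,n+'0.png');print(n,np.round(c['cam_to_world'],3).tolist(),np.round(c['camera_matrix'],1).tolist(),c['D'])
s=r.read_state();print(s,r.grip_point_offset)
print(R.from_quat(s['eef_rot']).as_matrix().round(3))
E
```

```text
pics
scene [[-0.434, -0.683, 0.588, 1.392], [0.901, -0.341, 0.27, 0.397], [0.016, 0.647, 0.763, 1.232], [0.0, 0.0, 0.0, 1.0]] [[499.5, 0.0, 254.1], [0.0, 499.5, 191.8], [0.0, 0.0, 1.0]] [-0.1507452  0.         0.         0.         0.       ]
top [[-0.003, 0.994, -0.108, 0.306], [-1.0, -0.004, -0.007, -0.003], [-0.007, 0.108, 0.994, 1.747], [0.0, 0.0, 0.0, 1.0]] [[490.5, 0.0, 262.4], [0.0, 490.5, 188.0], [0.0, 0.0, 1.0]] [-0.13322785  0.          0.          0.          0.        ]
{'time': 0.1, 'joint_positions': array([-1.30558045,  0.33279409, -0.06469366,  1.46084824,  0.02159509,
        1.3498998 , -0.08850993]), 'joint_vel': array([ 0.00031964, -0.00126436,  0.00095706, -0.0010389 , -0.0008536 ,
        0.00206211, -0.00167245]), 'joint_torque': array([ 7.40518499e-04, -6.24536276e+01,  2.42877973e-02, -3.90726686e+01,
       -6.14852691e-02,  3.64575803e-02,  7.26893813e-05]), 'ee_pos': array([0.17731959, 0.59896103, 0.22184693]), 'eef_rot': array([ 1.43410714e-01,  9.89663061e-01, -6.23981698e-04, -6.31220897e-05]), 'ft_force': array([-0.49718315,  0.59261633, -0.29148528]), 'torque': array([ 0.00909208,  0.02030685, -0.01343581]), 'grip_force': 0.0, 'width': 0.08718942788769438} 0.0187
[[-0.959  0.284 -0.   ]
 [ 0.284  0.959 -0.001]
 [-0.    -0.001 -1.   ]]
```

View pics/scene0.png

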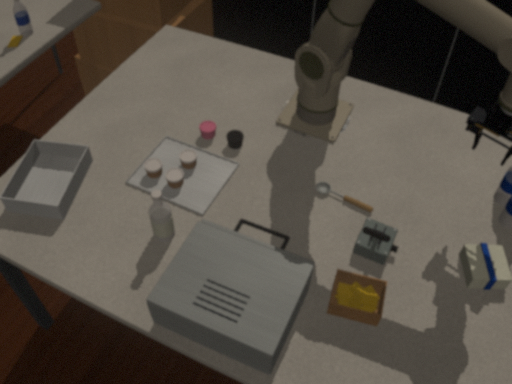

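View pics/top0.png

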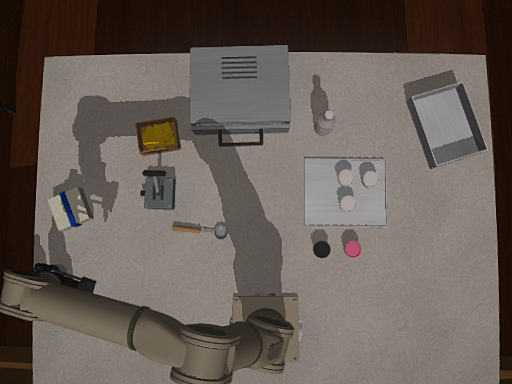

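The scene view shows three tubs on the tray at about (153,168), (188,158) and (175,176). The drawer handle is at (262,232), and the isolator at (376,242). The top view shows the tubs at (346,177), (370,179) and (348,203), the handle at (240,140), and the T-bar at (154,173), which leans away, so the power is on. Next I'll enlarge these areas.

Run:
```python
import cv2,numpy as np
t=cv2.imread('pics/top0.png');s=cv2.imread('pics/scene0.png')
z=lambda i,x,y,w,h:cv2.resize(i[y:y+h,x:x+w],(400,300),interpolation=cv2.INTER_CUBIC)
o=np.vstack([np.hstack([z(t,295,145,100,75),z(t,120,150,80,60)]),np.hstack([z(s,120,135,100,75),z(s,336,205,80,60)])])
cv2.imwrite('pics/crop1.png',o)
```

```text
(no output)
```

View pics/crop1.png

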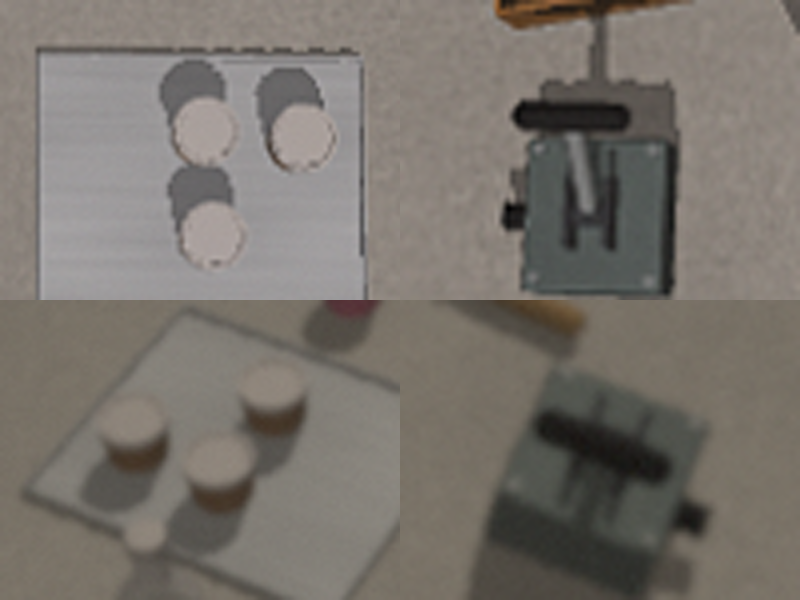

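```bash
python3 - <<'E'
from h import *
t=shot('top');s=shot('scene')
# white lid mask in top
T=[(346.75,177.75),(370.5,178.75),(348.25,203.5)];S=[(153.25,165.5),(188,155.75),(174.75,175)]
for a in T:
    for b in S:
        p,e=tri(t,a,s,b)
        if e<.012: print('tub',p.round(4),round(e,4))
print(plane(t,T,.045).round(4))
print('lever',tri(t,(154.4,173.2),s,(376.6,234.4)))
# lever bar ends & isolator corners
def mid(c,box):
    x,y,w,h=box;g=c['pixels'][y:y+h,x:x+w].max(2)
    m=(g<55).astype(np.uint8);n,l,st,ce=cv2.connectedComponentsWithStats(m)
    for i in range(1,n):
        if st[i,4]>25:
            ys,xs=np.where(l==i);rect=cv2.minAreaRect(np.c_[xs+x,ys+y].astype(np.float32));print(st[i],rect)
print('top lever');mid(t,(120,155,70,60));print('scene lever');mid(s,(340,210,70,60))
print('top handle');mid(t,(205,125,70,30));print('scene handle');mid(s,(225,210,75,45))
for uv in [(218.5,130),(219,143.5),(263,143),(262,130)]: print('h',uv,plane(t,[uv],.105).round(4))
# isolator top corners, top view from crop
iso=np.array([(525,140),(670,140),(670,293),(523,290)])
print('iso',plane(t,(iso-[400,0])/5+[120,150],.05).round(4))
E
cat > up.py <<'E'
import cv2,sys,numpy as np
f,x,y,w,h,o=sys.argv[1],*map(int,sys.argv[2:6]),sys.argv[6]
i=cv2.imread('pics/'+f)[y:y+h,x:x+w];k=min(800/w,600/h);cv2.imwrite('pics/'+o,cv2.resize(i,None,fx=k,fy=k,interpolation=cv2.INTER_CUBIC))
E
python3 - <<'E'
import cv2,numpy as np
t=cv2.imread('pics/top0.png');s=cv2.imread('pics/scene0.png')
z=lambda i,x,y,w,h:cv2.resize(i[y:y+h,x:x+w],(400,400),interpolation=cv2.INTER_CUBIC)
cv2.imwrite('pics/crop2.png',np.hstack([z(t,190,70,100,100),z(s,210,190,100,100)]))
E
```

```text
tub [ 0.5252 -0.2863  0.0403] 0.0045
tub [ 0.5215 -0.3709  0.0414] 0.0035
tub [ 0.4344 -0.2895  0.0441] 0.0033
[[ 0.5256 -0.2876  0.045 ]
 [ 0.5219 -0.3717  0.045 ]
 [ 0.435  -0.2909  0.045 ]]
lever (array([0.53214537, 0.37206437, 0.12983425]), np.float64(0.0035771206914503553))
top lever
[ 23  15  23   7 121] ((153.94692993164062, 173.29647827148438), (22.15082550048828, 5.920191287994385), 3.814074993133545)
[52 24  3 30 58] ((173.0, 193.5), (29.0, 2.0), 90.0)
[37 29  7 16 39] ((160.01980590820312, 191.30197143554688), (5.4727044105529785, 14.925558090209961), 5.710593223571777)
[33 30  2 15 27] ((153.5, 192.0), (14.0, 1.0), 90.0)
scene lever
[ 23  17  27  19 250] ((375.5, 235.0), (26.162948608398438, 16.263456344604492), 45.0)
[ 15  35  31  19 255] ((370.3588562011719, 252.33531188964844), (32.16022491455078, 11.884244918823242), 22.833654403686523)
[50 35  7  7 29] ((393.3000183105469, 248.39999389648438), (5.366562843322754, 4.919349670410156), 26.56505012512207)
top handle
[  0   4  58  17 305] ((233.5, 137.0), (16.0, 57.0), 90.0)
scene handle
[ 11  10  53  30 209] ((262.57232666015625, 232.68362426757812), (52.47235870361328, 14.433886528015137), 23.498565673828125)
h (218.5, 130) [[0.6843 0.1579 0.105 ]]
h (219, 143.5) [[0.6372 0.1558 0.105 ]]
h (263, 143) [[0.6382 0.0057 0.105 ]]
h (262, 130) [[0.6834 0.009  0.105 ]]
iso [[0.5269 0.4219 0.05  ]
 [0.5264 0.3186 0.05  ]
 [0.4188 0.3169 0.05  ]
 [0.421  0.421  0.05  ]]
```

View pics/crop2.png

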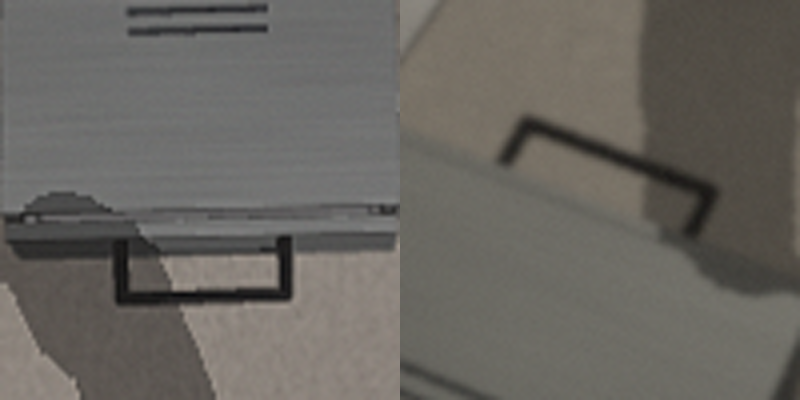

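The triangulated tub tops are at z≈0.042 m and the lever tip is at (0.532, 0.372, 0.130), so the lever is ON. The handle middle is near (0.636, 0.081). First I'll move behind the lever with closed fingers.

Emit:
{"fn": "play_rows", "kwargs": {
  "claw": [1, 1, 1, 1, 1, 1, 1, 1],
  "delta_pos": [
    [0, 0, 0],
    [0, 0, 0],
    [-0.2, -0.113, 0],
    [-0.2, -0.113, 0],
    [-0.2, -0.113, 0],
    [-0.2, -0.113, 0],
    [-0.2, -0.113, 0],
    [-0.2, -0.113, 0]
  ],
  "delta_rot": [
    [0, 0, -0.0459],
    [0, 0, -0.0459],
    [0, 0, 0],
    [0, 0, 0],
    [0, 0, 0],
    [0, 0, 0],
    [0, 0, 0],
    [0, 0, 0]
  ]
}}

```text
time: 1.0
ee_pos: [0.4189, 0.4627, 0.2226]
eef_rot: [-0.0, 1.0, 0.0, 0.0]
ft_force: [0.1, 0.8, -0.0]
width: 0.0307
grip_force: 0.0
```

Emit:
{"fn": "play_rows", "kwargs": {
  "claw": [1, 1, 1, 1, 1],
  "delta_pos": [
    [-0.2, -0.113, 0],
    [-0.2, -0.113, 0],
    [-0.2, -0.113, 0],
    [-0.2, -0.113, 0],
    [0, 0, 0]
  ],
  "delta_rot": [
    [0, 0, 0],
    [0, 0, 0],
    [0, 0, 0],
    [0, 0, 0],
    [0, 0, 0]
  ]
}}

```text
time: 1.5
ee_pos: [0.5833, 0.3668, 0.2216]
eef_rot: [0.004, 1.0, -0.002, 0.001]
ft_force: [-0.6, -0.4, 1.0]
width: 0.001
grip_force: 0.0
```

```bash
cat > st.py <<'E'
from h import *
s=r.read_state();M=R.from_quat(s['eef_rot']).as_matrix()
print('t',s['time'],'p',s['ee_pos'].round(4),'F',s['ft_force'].round(1),'w',round(s['width'],4),'g',round(s['grip_force'],1),'q',s['joint_positions'].round(2));print(M.round(3).tolist())
E
python3 st.py
python3 - <<'E'
from h import *
t=shot('top');s=shot('scene')
for a,b in(((220,144.75),(341.75-210+210-0,0)),):pass
L=tri(t,(220,144.75),s,(241.75,220.5));Rr=tri(t,(262.3,143.5),s,(288.75,237.5));M=tri(t,(241,144),s,(265.25,229))
print(L,Rr,M)
print('bottle base~',plane(t,[(322,131)],0.0),plane(t,[(329,115)],.19))
print('housing front corners',plane(t,[(190.5,125),(288.5,123)],.135))
print('tray',plane(t,[(304.5,157.5),(385,157.5),(386,225)],.008))
E
```

```text
t 1.5 p [0.5833 0.3668 0.2216] F [-0.6 -0.4  1. ] w 0.001 g 0.0 q [-0.72  0.47  0.13  1.27 -0.05  1.4   0.97]
[[-1.0, 0.009, 0.002], [0.009, 1.0, -0.004], [-0.002, -0.004, -1.0]]
(array([0.64874463, 0.09047229, 0.16624677]), np.float64(0.12540033147678437)) (array([0.62453482, 0.07819148, 0.07352926]), np.float64(0.14438597006465007)) (array([0.63402513, 0.08302522, 0.10555109]), np.float64(0.005163543205177593))
bottle base~ [[ 0.70333464 -0.20870188  0.        ]] [[ 0.71347951 -0.21029782  0.19      ]]
housing front corners [[ 0.69545693  0.24998223  0.135     ]
 [ 0.70031542 -0.08044411  0.135     ]]
tray [[ 0.60427154 -0.14285507  0.008     ]
 [ 0.60393844 -0.43507642  0.008     ]
 [ 0.36026735 -0.43150631  0.008     ]]
```

Emit:
{"fn": "play_rows", "kwargs": {
  "claw": [1, 1, 1, 1],
  "delta_pos": [
    [0, 0.01, 0.17],
    [0, 0.01, 0.17],
    [0, 0, 0.17],
    [0, 0, 0]
  ],
  "delta_rot": [
    [0, 0, 0],
    [0, 0, 0],
    [0, 0, 0],
    [0, 0, 0]
  ]
}}

```text
time: 2.0
ee_pos: [0.5736, 0.3775, 0.1153]
eef_rot: [-0.002, 1.0, -0.002, -0.004]
ft_force: [-0.3, -0.4, -0.8]
width: 0.0002
grip_force: 0.0
```

Emit:
{"fn": "play_rows", "kwargs": {
  "claw": [1, 1, 1, 1, 1, 1, 1, 1],
  "delta_pos": [
    [0.1, 0, 0],
    [0.1, 0, 0],
    [0.1, 0, 0],
    [0.1, 0, 0],
    [0.1, 0, 0],
    [0.1, 0, 0],
    [0.08, 0, 0],
    [0.06, 0, 0]
  ],
  "delta_rot": [
    [0, 0, 0],
    [0, 0, 0],
    [0, 0, 0],
    [0, 0, 0],
    [0, 0, 0],
    [0, 0, 0],
    [0, 0, 0],
    [0, 0, 0]
  ]
}}

```text
time: 2.8
ee_pos: [0.4382, 0.3784, 0.1257]
eef_rot: [0.001, 1.0, 0.004, 0.01]
ft_force: [62.9, 7.6, -20.2]
width: 0.0004
grip_force: 29.7
```

Emit:
{"fn": "play_rows", "kwargs": {
  "claw": [1, 1, 1],
  "delta_pos": [
    [0, 0, 0],
    [0, 0, 0],
    [0, 0, 0]
  ],
  "delta_rot": [
    [0, 0, 0],
    [0, 0, 0],
    [0, 0, 0]
  ]
}}

```text
time: 3.1
ee_pos: [0.4387, 0.3782, 0.1261]
eef_rot: [0.002, 1.0, 0.004, 0.009]
ft_force: [31.6, 0.9, -1.6]
width: 0.0005
grip_force: 15.6
```

```bash
python3 st.py
python3 - <<'E'
from h import *
shot('scene','scene1.png')
i=cv2.imread('pics/scene1.png')[170:290,300:460];cv2.imwrite('pics/s1.png',cv2.resize(i,None,fx=4,fy=4))
E
```

```text
t 3.1 p [0.4387 0.3782 0.1261] F [31.6  0.9 -1.6] w 0.0005 g 15.6 q [-0.85  0.29  0.07  1.73 -0.01  1.11  0.79]
[[-1.0, 0.003, 0.017], [0.003, 1.0, 0.007], [-0.017, 0.007, -1.0]]
```

View pics/s1.png

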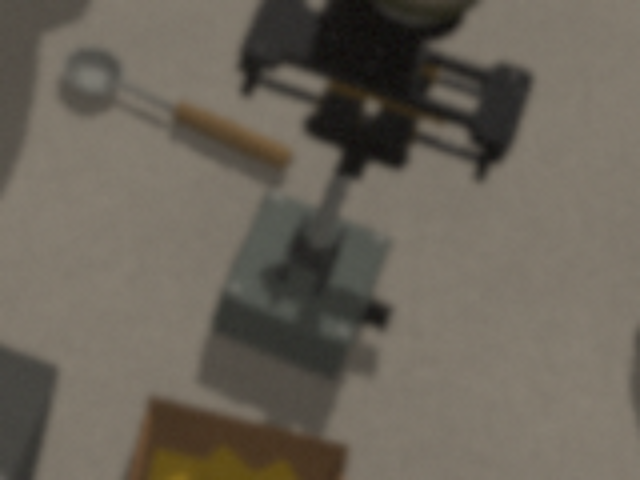

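Lever lies over towards the robot, T-bar near crop (350,160), pressed against its stop. I'll back off and go to the handle gap.

Emit:
{"fn": "play_rows", "kwargs": {
  "claw": [1, 1, 1, 1, 1],
  "delta_pos": [
    [-0.08, 0, 0],
    [-0.07, 0, 0],
    [0, 0, -0.2],
    [0, 0, -0.2],
    [0, 0, -0.15]
  ],
  "delta_rot": [
    [0, 0, 0],
    [0, 0, 0],
    [0, 0, 0],
    [0, 0, 0],
    [0, 0, 0]
  ]
}}

```text
time: 3.65
ee_pos: [0.4596, 0.3783, 0.2342]
eef_rot: [-0.001, 1.0, 0.001, 0.001]
ft_force: [0.3, 1.1, -0.1]
width: 0.0008
grip_force: 0.0
```

Emit:
{"fn": "play_rows", "kwargs": {
  "claw": [1, 1, 1, 1, 1, 1, 1, 1],
  "delta_pos": [
    [-0.126, -0.185, 0],
    [-0.126, -0.185, 0],
    [-0.126, -0.185, 0],
    [-0.126, -0.185, 0],
    [-0.126, -0.185, 0],
    [-0.126, -0.185, 0],
    [-0.126, -0.185, 0],
    [-0.126, -0.185, 0]
  ],
  "delta_rot": [
    [0, 0, 0],
    [0, 0, 0],
    [0, 0, 0],
    [0, 0, 0],
    [0, 0, 0],
    [0, 0, 0],
    [0, 0, 0],
    [0, 0, 0]
  ]
}}

```text
time: 4.45
ee_pos: [0.6622, 0.0809, 0.2318]
eef_rot: [-0.001, 1.0, 0.0, 0.0]
ft_force: [1.4, -0.2, -0.2]
width: 0.0008
grip_force: 0.0
```

Emit:
{"fn": "play_rows", "kwargs": {
  "claw": [1, 1],
  "delta_pos": [
    [0, 0, 0],
    [0, 0, 0]
  ],
  "delta_rot": [
    [0, 0, 0],
    [0, 0, 0]
  ]
}}

```text
time: 4.65
ee_pos: [0.6617, 0.081, 0.2311]
eef_rot: [0.0, 1.0, 0.0, 0.0]
ft_force: [-0.3, 1.4, 0.3]
width: 0.0005
grip_force: 0.0
```

```bash
python3 st.py
python3 - <<'E'
from h import *
t=shot('top','top2.png');s=shot('scene','scene2.png')
a=cv2.imread('pics/top2.png')[150:220,110:210];b=cv2.imread('pics/scene2.png')[200:270,325:425]
cv2.imwrite('pics/lev.png',np.hstack([cv2.resize(k,(400,280)) for k in(a,b)]))
E
```

```text
t 4.65 p [0.6617 0.081  0.2311] F [-0.3  1.4  0.3] w 0.0005 g 0.0 q [-0.39  0.42  0.28  1.34 -0.12  1.39  1.46]
[[-1.0, 0.001, 0.0], [0.001, 1.0, 0.0], [-0.0, 0.0, -1.0]]
```

View pics/lev.png

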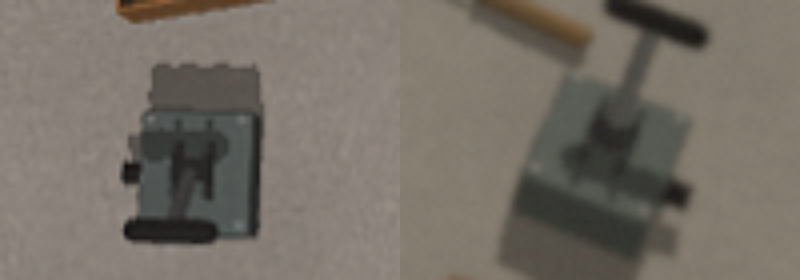

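Lever is off: the T-bar is on the robot side at (170,230) and (655,20). Next I'll hook the handle and pull.

Emit:
{"fn": "play_rows", "kwargs": {
  "claw": [1, 1, 1, 1],
  "delta_pos": [
    [0, 0, 0.24],
    [0, 0, 0.24],
    [0, 0, 0.235],
    [0, 0, 0]
  ],
  "delta_rot": [
    [0, 0, 0],
    [0, 0, 0],
    [0, 0, 0],
    [0, 0, 0]
  ]
}}

```text
time: 5.15
ee_pos: [0.6565, 0.0834, 0.0813]
eef_rot: [-0.002, 1.0, -0.001, -0.005]
ft_force: [-0.7, 0.4, -0.8]
width: 0.0004
grip_force: 0.0
```

Emit:
{"fn": "play_rows", "kwargs": {
  "claw": [1, 1, 1, 1, 1, 1, 1, 1],
  "delta_pos": [
    [0.1, 0, 0],
    [0.1, 0, 0],
    [0.1, 0, 0],
    [0.1, 0, 0],
    [0.1, 0, 0],
    [0.1, 0, 0],
    [0.1, 0, 0],
    [0.1, 0, 0]
  ],
  "delta_rot": [
    [0, 0, 0],
    [0, 0, 0],
    [0, 0, 0],
    [0, 0, 0],
    [0, 0, 0],
    [0, 0, 0],
    [0, 0, 0],
    [0, 0, 0]
  ]
}}

```text
time: 5.95
ee_pos: [0.5027, 0.0822, 0.091]
eef_rot: [-0.001, 1.0, 0.001, 0.003]
ft_force: [3.7, -2.4, 0.7]
width: 0.0003
grip_force: 1.6
```

Emit:
{"fn": "play_rows", "kwargs": {
  "claw": [1, 1, 1, 1, 1],
  "delta_pos": [
    [0.1, 0, 0],
    [0.1, 0, 0],
    [0.08, 0, 0],
    [0.02, 0, 0],
    [0, 0, 0]
  ],
  "delta_rot": [
    [0, 0, 0],
    [0, 0, 0],
    [0, 0, 0],
    [0, 0, 0],
    [0, 0, 0]
  ]
}}

```text
time: 6.45
ee_pos: [0.4443, 0.0824, 0.0909]
eef_rot: [-0.001, 1.0, 0.001, 0.004]
ft_force: [7.6, -1.3, -2.2]
width: 0.0007
grip_force: 3.4
```

```bash
python3 st.py
```

```text
t 6.45 p [0.4443 0.0824 0.0909] F [ 7.6 -1.3 -2.2] w 0.0007 g 3.4 q [-0.5   0.07  0.23  2.07 -0.02  1.    1.3 ]
[[-1.0, -0.002, 0.008], [-0.002, 1.0, 0.002], [-0.008, 0.002, -1.0]]
```

Emit:
{"fn": "play_rows", "kwargs": {
  "claw": [1, 1, 1, 1, 1, 1, 1, 1],
  "delta_pos": [
    [0.04, 0, 0],
    [0, 0, 0],
    [-0.04, 0, 0],
    [-0.06, 0, 0],
    [0, 0, -0.2],
    [0, 0, -0.22],
    [0, 0, -0.22],
    [0, 0, -0.2]
  ],
  "delta_rot": [
    [0, 0, 0],
    [0, 0, 0],
    [0, 0, 0],
    [0, 0, 0],
    [0, 0, 0],
    [0, 0, 0],
    [0, 0, 0],
    [0, 0, 0]
  ]
}}

```text
time: 7.25
ee_pos: [0.4535, 0.0819, 0.2592]
eef_rot: [-0.001, 1.0, 0.001, 0.001]
ft_force: [1.1, -0.1, -0.1]
width: 0.0006
grip_force: 0.0
```

Emit:
{"fn": "play_rows", "kwargs": {
  "claw": [0.5, 0.2, 0, 0, 0, 0],
  "delta_pos": [
    [0, -0.23, 0],
    [0, -0.23, 0],
    [0, -0.23, 0],
    [0, -0.23, 0],
    [0, -0.23, 0],
    [0, 0, 0]
  ],
  "delta_rot": [
    [0, 0, 0],
    [0, 0, 0],
    [0, 0, 0],
    [0, 0, 0],
    [0, 0, 0],
    [0, 0, 0]
  ]
}}

```text
time: 7.85
ee_pos: [0.4528, -0.1546, 0.2572]
eef_rot: [0.004, 1.0, -0.001, 0.001]
ft_force: [0.6, 0.6, 0.8]
width: 0.0403
grip_force: 0.0
```

```bash
python3 st.py
python3 - <<'E'
from h import *
shot('top','top3.png');shot('scene','scene3.png')
a=cv2.imread('pics/top3.png')[80:230,180:400];b=cv2.imread('pics/scene3.png')[110:330,110:330]
cv2.imwrite('pics/c3.png',np.hstack([cv2.resize(a,(440,300)),cv2.resize(b,(360,360))[:300]]))
E
```

```text
t 7.85 p [ 0.4528 -0.1546  0.2572] F [0.6 0.6 0.8] w 0.0403 g 0.0 q [-0.29 -0.04  0.51  1.81  0.02  1.37  1.78]
[[-1.0, 0.007, 0.001], [0.007, 1.0, -0.001], [-0.001, -0.001, -1.0]]
```

View pics/c3.png

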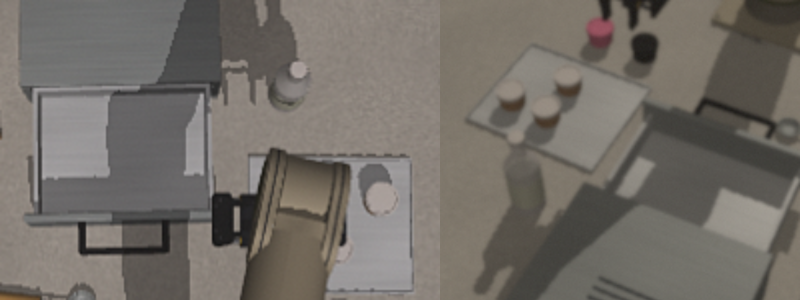

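Drawer out, handle at top px ≈(241.5,205). Tubs look unmoved. I'll check this numerically and move above the nearest tub.

Emit:
{"fn": "play_rows", "kwargs": {
  "claw": [0, 0, 0, 0, 0, 0, 0, 0],
  "delta_pos": [
    [0.03, -0.22, 0],
    [0.03, -0.22, 0],
    [0.03, -0.23, 0],
    [0, 0, 0.2],
    [0, 0, 0.2],
    [0, 0, 0.2],
    [0, 0, 0.1],
    [0, 0, 0]
  ],
  "delta_rot": [
    [0, 0, 0],
    [0, 0, 0],
    [0, 0, 0],
    [0, 0, 0],
    [0, 0, 0],
    [0, 0, 0],
    [0, 0, 0],
    [0, 0, 0]
  ]
}}

```text
time: 8.75
ee_pos: [0.435, -0.28, 0.1134]
eef_rot: [-0.002, 1.0, 0.001, -0.002]
ft_force: [-0.4, -0.4, 1.0]
width: 0.0869
grip_force: 0.0
```

```bash
python3 st.py
python3 - <<'E'
from h import *
t=shot('top');s=shot('scene')
a=cv2.imread('pics/scene0.png').astype(int);b=cv2.cvtColor(s['pixels'],cv2.COLOR_RGB2BGR).astype(int)
print('diff',np.abs(a-b)[150:190,140:200].max(),np.abs(a-b)[150:190,140:200].mean())
print('handle',plane(t,[(241.5,205)],.105),tri(t,(241.5,205),s,(111+ (736-440)/1.636,110+115/1.636)))
# inner drawer corners at z .095 (wall tops)
c=np.array([(37,90),(209,90),(211,212),(36,212)])/2+[180,80]
print(plane(t,c,.095).round(3))
E
```

```text
t 8.75 p [ 0.435  -0.28    0.1134] F [-0.4 -0.4  1. ] w 0.0869 g 0.0 q [-0.1   0.22  0.66  1.9  -0.15  1.08  2.19]
[[-1.0, -0.003, -0.004], [-0.003, 1.0, 0.002], [0.004, 0.002, -1.0]]
diff 32 5.914861111111111
handle [[0.42683297 0.07849884 0.105     ]] (array([0.42716193, 0.07910922, 0.09902393]), np.float64(0.0006676475619453199))
[[ 0.705  0.228  0.095]
 [ 0.703 -0.069  0.095]
 [ 0.492 -0.07   0.095]
 [ 0.493  0.227  0.095]]
```

Emit:
{"fn": "play_rows", "kwargs": {
  "claw": [0, 0, 0, 0, 0, 0.8, 0.8, 0.8],
  "delta_pos": [
    [0, -0.05, 0],
    [0, 0, 0.2],
    [0, 0, 0.2],
    [0, 0, 0.1],
    [0, 0, 0],
    [0, 0, 0],
    [0, 0, 0],
    [0, 0, 0]
  ],
  "delta_rot": [
    [0, 0, 0],
    [0, 0, 0],
    [0, 0, 0],
    [0, 0, 0],
    [0, 0, 0],
    [0, 0, 0],
    [0, 0, 0],
    [0, 0, 0]
  ],
  "squeeze": 25
}}

```text
time: 9.65
ee_pos: [0.4367, -0.293, 0.0171]
eef_rot: [-0.0, 1.0, -0.0, 0.001]
ft_force: [-0.6, 0.8, 0.3]
width: 0.0708
grip_force: 0.0
```

Emit:
{"fn": "play_rows", "kwargs": {
  "claw": [0.8, 0.8, 0.8, 0.8],
  "delta_pos": [
    [0, 0, 0],
    [0, 0, 0],
    [0, 0, 0],
    [0, 0, -0.1]
  ],
  "delta_rot": [
    [0, 0, 0],
    [0, 0, 0],
    [0, 0, 0],
    [0, 0, 0]
  ]
}}

```text
time: 10.05
ee_pos: [0.4343, -0.2916, 0.0342]
eef_rot: [-0.0, 1.0, 0.001, -0.002]
ft_force: [-0.2, 0.3, -1.5]
width: 0.0595
grip_force: 25.0
```

```bash
python3 st.py
```

```text
t 10.05 p [ 0.4343 -0.2916  0.0342] F [-0.2  0.3 -1.5] w 0.0595 g 25.0 q [-0.04  0.35  0.63  1.95 -0.26  0.92  2.29]
[[-1.0, -0.001, -0.003], [-0.001, 1.0, 0.001], [0.003, 0.001, -1.0]]
```

Emit:
{"fn": "play_rows", "kwargs": {
  "claw": [0.8, 0.8, 0.8, 0.8, 0.8, 0.8],
  "delta_pos": [
    [0, 0, -0.2],
    [0, 0, -0.2],
    [0, 0, -0.2],
    [0, 0, -0.2],
    [0, 0, -0.2],
    [0, 0, -0.1]
  ],
  "delta_rot": [
    [0, 0, 0],
    [0, 0, 0],
    [0, 0, 0],
    [0, 0, 0],
    [0, 0, 0],
    [0, 0, 0]
  ],
  "squeeze": 40
}}

```text
time: 10.65
ee_pos: [0.4361, -0.2932, 0.259]
eef_rot: [-0.0, 1.0, -0.0, 0.002]
ft_force: [0.3, -1.1, -1.6]
width: 0.059
grip_force: 40.0
```

Emit:
{"fn": "play_rows", "kwargs": {
  "claw": [0.8, 0.8, 0.8, 0.8, 0.8, 0.8, 0.8, 0.8],
  "delta_pos": [
    [-0.129, 0.18, 0],
    [-0.129, 0.18, 0],
    [-0.129, 0.18, 0],
    [-0.129, 0.18, 0],
    [-0.129, 0.18, 0],
    [-0.129, 0.18, 0],
    [-0.129, 0.18, 0],
    [-0.129, 0.18, 0]
  ],
  "delta_rot": [
    [0, 0, 0],
    [0, 0, 0],
    [0, 0, 0],
    [0, 0, 0],
    [0, 0, 0],
    [0, 0, 0],
    [0, 0, 0],
    [0, 0, 0]
  ]
}}

```text
time: 11.45
ee_pos: [0.6424, -0.0028, 0.2554]
eef_rot: [-0.0, 1.0, 0.0, -0.0]
ft_force: [0.8, -0.4, -0.4]
width: 0.0594
grip_force: 40.0
```

Emit:
{"fn": "play_rows", "kwargs": {
  "claw": [0.8, 0.8, 0.8, 0.8],
  "delta_pos": [
    [0, 0, 0.2],
    [0, 0, 0.2],
    [0, 0, 0.15],
    [0, 0, 0]
  ],
  "delta_rot": [
    [0, 0, 0],
    [0, 0, 0],
    [0, 0, 0],
    [0, 0, 0]
  ]
}}

```text
time: 11.85
ee_pos: [0.6389, -0.0042, 0.1409]
eef_rot: [-0.0, 1.0, -0.0, -0.004]
ft_force: [0.6, 0.4, -1.4]
width: 0.0591
grip_force: 40.0
```

```bash
python3 st.py
```

```text
t 11.85 p [ 0.6389 -0.0042  0.1409] F [ 0.6  0.4 -1.4] w 0.0591 g 40.0 q [-0.42  0.45  0.47  1.54 -0.21  1.21  1.66]
[[-1.0, -0.001, -0.008], [-0.001, 1.0, -0.001], [0.008, -0.001, -1.0]]
```

Emit:
{"fn": "play_rows", "kwargs": {
  "claw": [0.8, 0.8, 0.8, 0.8, 0.8],
  "delta_pos": [
    [0, 0, 0.15],
    [0, 0, 0.13],
    [0, 0, 0.06],
    [0, 0, 0.03],
    [0, 0, 0.02]
  ],
  "delta_rot": [
    [0, 0, 0],
    [0, 0, 0],
    [0, 0, 0],
    [0, 0, 0],
    [0, 0, 0]
  ]
}}

```text
time: 12.35
ee_pos: [0.6425, -0.0044, 0.0686]
eef_rot: [-0.0, 1.0, 0.0, 0.001]
ft_force: [0.5, 1.1, -0.9]
width: 0.0587
grip_force: 40.0
```

```bash
python3 st.py
```

```text
t 12.35 p [ 0.6425 -0.0044  0.0686] F [ 0.5  1.1 -0.9] w 0.0587 g 40.0 q [-0.4   0.52  0.45  1.6  -0.25  1.08  1.68]
[[-1.0, -0.001, 0.001], [-0.001, 1.0, 0.0], [-0.001, 0.0, -1.0]]
```

Emit:
{"fn": "play_rows", "kwargs": {
  "claw": [0.8, 0.8, 0.8, 0.13, 0.13, 0.13, 0.13],
  "delta_pos": [
    [0, 0, 0.02],
    [0, 0, 0.012],
    [0, 0, 0],
    [0, 0, 0],
    [0, 0, 0],
    [0, 0, 0],
    [0, 0, -0.05]
  ],
  "delta_rot": [
    [0, 0, 0],
    [0, 0, 0],
    [0, 0, 0],
    [0, 0, 0],
    [0, 0, 0],
    [0, 0, 0],
    [0, 0, 0]
  ]
}}

```text
time: 13.05
ee_pos: [0.6408, -0.0043, 0.0702]
eef_rot: [-0.0, 1.0, -0.0, -0.001]
ft_force: [-0.4, 0.4, -0.3]
width: 0.0746
grip_force: 0.0
```

```bash
python3 st.py
```

```text
t 13.05 p [ 0.6408 -0.0043  0.0702] F [-0.4  0.4 -0.3] w 0.0746 g 0.0 q [-0.4   0.52  0.45  1.6  -0.24  1.08  1.68]
[[-1.0, -0.001, -0.002], [-0.001, 1.0, -0.0], [0.002, -0.0, -1.0]]
```

Emit:
{"fn": "play_rows", "kwargs": {
  "claw": [0.13, 0.13, 0.1, 0, 0],
  "delta_pos": [
    [0, 0, -0.24],
    [0, 0, -0.24],
    [0, 0, -0.24],
    [0, 0, -0.23],
    [0, 0, 0]
  ],
  "delta_rot": [
    [0, 0, 0],
    [0, 0, 0],
    [0, 0, 0],
    [0, 0, 0],
    [0, 0, 0]
  ]
}}

```text
time: 13.55
ee_pos: [0.6442, -0.0051, 0.2693]
eef_rot: [-0.0, 1.0, 0.001, 0.006]
ft_force: [-0.1, 0.4, -0.5]
width: 0.0847
grip_force: 0.0
```

```bash
python3 st.py
python3 - <<'E'
from h import *
shot('top','top4.png');shot('scene','scene4.png')
a=cv2.imread('pics/top4.png')[80:230,180:400];b=cv2.imread('pics/scene4.png')[120:320,120:320]
cv2.imwrite('pics/c4.png',np.vstack([cv2.resize(a,(440,300),interpolation=cv2.INTER_CUBIC),np.zeros((300,440,3),np.uint8)]))
o=np.zeros((600,800,3),np.uint8);o[:300,:440]=cv2.resize(a,(440,300));o[300:,:300]=cv2.resize(b,(300,300))
t=cv2.imread('pics/top4.png')[145:220,295:395];s=cv2.imread('pics/scene4.png')[140:200,130:210]
o[300:600,400:800]=cv2.resize(t,(400,300),interpolation=cv2.INTER_CUBIC);o[:270,440:800]=cv2.resize(s,(360,270),interpolation=cv2.INTER_CUBIC)
cv2.imwrite('pics/c4.png',o)
E
```

```text
t 13.55 p [ 0.6442 -0.0051  0.2693] F [-0.1  0.4 -0.5] w 0.0847 g 0.0 q [-0.43  0.37  0.5   1.37 -0.18  1.44  1.63]
[[-1.0, -0.0, 0.011], [-0.0, 1.0, 0.001], [-0.011, 0.001, -1.0]]
```

View pics/c4.png

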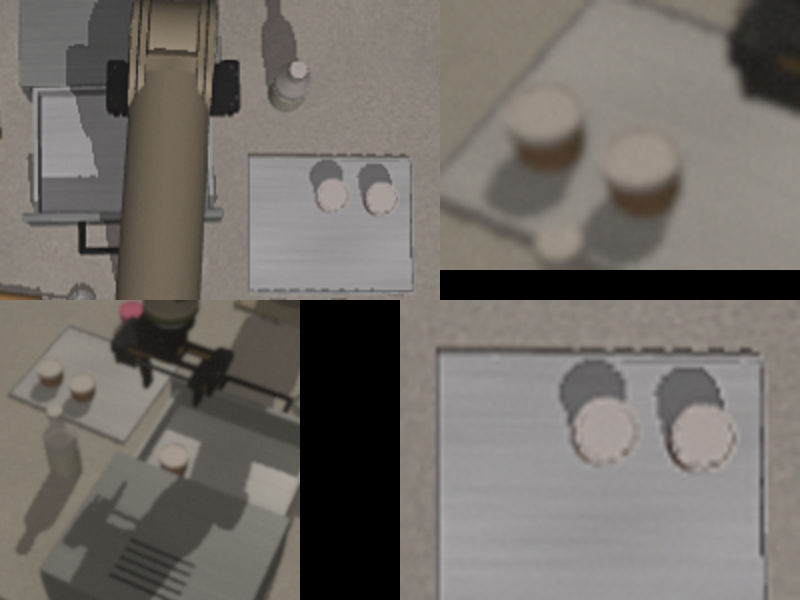

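Tubs A and B still stand at top px (346.3,177.8) and (370.5,179.3). The first tub stands upright in the drawer, at lower-left crop (173,458). I'll take tub A with the gripper turned 45°.

Emit:
{"fn": "play_rows", "kwargs": {
  "claw": [0, 0, 0, 0, 0, 0, 0],
  "delta_pos": [
    [0.084, -0.202, 0],
    [0.084, -0.202, 0],
    [0.084, -0.202, 0],
    [0.084, -0.202, 0],
    [0.084, -0.202, 0],
    [0.084, -0.202, 0],
    [0.084, -0.202, 0]
  ],
  "delta_rot": [
    [0, 0, 0],
    [0, 0, 0],
    [0, 0, 0],
    [0, 0, 0],
    [0, 0, 0],
    [0, 0, 0],
    [0, 0, 0]
  ]
}}

```text
time: 14.35
ee_pos: [0.5228, -0.2883, 0.2597]
eef_rot: [-0.0, 1.0, 0.001, -0.001]
ft_force: [-0.0, -0.5, -0.5]
width: 0.0871
grip_force: 0.0
```

Emit:
{"fn": "play_rows", "kwargs": {
  "claw": [0, 0, 0, 0, 0, 0, 0],
  "delta_pos": [
    [0, 0, 0],
    [0, 0, 0],
    [0, 0, 0.2],
    [0, 0, 0.2],
    [0, 0, 0.2],
    [0, 0, 0.2],
    [0, 0, 0]
  ],
  "delta_rot": [
    [0, 0, 0.042],
    [0, 0, 0.042],
    [0, 0, 0.042],
    [0, 0, 0.042],
    [0, 0, 0.042],
    [0, 0, 0.04],
    [0, 0, 0]
  ]
}}

```text
time: 15.05
ee_pos: [0.5205, -0.285, 0.0951]
eef_rot: [0.383, 0.924, -0.0, -0.005]
ft_force: [-0.7, 1.0, -0.1]
width: 0.0868
grip_force: 0.0
```

```bash
cat >> st.py <<'E'
import sys
if len(sys.argv)>1:
    d=np.array(list(map(float,sys.argv[1:4])))-s['ee_pos'];print('tool units to target',(M.T@d/.2).round(3))
E
python3 st.py 0.5255 -0.287 0.013
```

```text
t 15.05 p [ 0.5205 -0.285   0.0951] F [-0.7  1.  -0.1] w 0.0868 g 0.0 q [-0.14  0.44  0.71  1.72 -0.32  1.11  1.45]
[[-0.706, 0.708, -0.01], [0.708, 0.706, 0.003], [0.01, -0.005, -1.0]]
tool units to target [-0.029  0.013  0.41 ]
```

Emit:
{"fn": "play_rows", "kwargs": {
  "claw": [0, 0, 0, 0, 0.8, 0.8, 0.8, 0.8],
  "delta_pos": [
    [-0.02, 0.01, 0.2],
    [0, 0, 0.15],
    [0, 0, 0.07],
    [0, 0, 0],
    [0, 0, 0],
    [0, 0, 0],
    [0, 0, 0],
    [0, 0, 0]
  ],
  "delta_rot": [
    [0, 0, 0],
    [0, 0, 0],
    [0, 0, 0],
    [0, 0, 0],
    [0, 0, 0],
    [0, 0, 0],
    [0, 0, 0],
    [0, 0, 0]
  ],
  "squeeze": 30
}}

```text
time: 15.85
ee_pos: [0.5291, -0.2888, 0.018]
eef_rot: [0.382, 0.924, 0.0, 0.001]
ft_force: [0.2, 0.1, -0.0]
width: 0.0629
grip_force: 0.0
```

Emit:
{"fn": "play_rows", "kwargs": {
  "claw": [0.8, 0.8, 0.8],
  "delta_pos": [
    [0, 0, 0],
    [0, 0, 0],
    [0, 0, 0]
  ],
  "delta_rot": [
    [0, 0, 0],
    [0, 0, 0],
    [0, 0, 0]
  ],
  "squeeze": 40
}}

```text
time: 16.15
ee_pos: [0.5291, -0.2887, 0.0178]
eef_rot: [0.382, 0.924, 0.0, 0.0]
ft_force: [-0.5, 2.2, 5.9]
width: 0.0593
grip_force: 40.0
```

```bash
python3 st.py
```

```text
t 16.15 p [ 0.5291 -0.2887  0.0178] F [-0.5  2.2  5.9] w 0.0593 g 40.0 q [-0.09  0.55  0.65  1.76 -0.4   0.97  1.51]
[[-0.708, 0.707, 0.001], [0.707, 0.708, 0.0], [-0.001, 0.001, -1.0]]
```

Emit:
{"fn": "play_rows", "kwargs": {
  "claw": [0.8, 0.8, 0.8, 0.8, 0.8, 0.8, 0.8, 0.8],
  "delta_pos": [
    [0, 0, -0.15],
    [0, 0, -0.15],
    [0, 0, -0.15],
    [0, 0, -0.15],
    [0, 0, -0.15],
    [0, 0, -0.15],
    [0, 0, -0.15],
    [0, 0, -0.15]
  ],
  "delta_rot": [
    [0, 0, 0],
    [0, 0, 0],
    [0, 0, -0.042],
    [0, 0, -0.042],
    [0, 0, -0.042],
    [0, 0, -0.042],
    [0, 0, -0.042],
    [0, 0, -0.04]
  ]
}}

```text
time: 16.95
ee_pos: [0.5281, -0.2887, 0.2581]
eef_rot: [-0.003, 1.0, 0.0, -0.0]
ft_force: [1.1, -0.3, -1.2]
width: 0.0589
grip_force: 40.0
```

Emit:
{"fn": "play_rows", "kwargs": {
  "claw": [0.8, 0.8, 0.8, 0.8, 0.8, 0.8, 0.8, 0.8],
  "delta_pos": [
    [-0.02, 0.23, 0],
    [-0.02, 0.23, 0],
    [-0.02, 0.23, 0],
    [-0.02, 0.23, 0],
    [-0.02, 0.23, 0],
    [-0.02, 0.23, 0],
    [-0.02, 0.23, 0],
    [-0.02, 0.23, 0]
  ],
  "delta_rot": [
    [0, 0, 0],
    [0, 0, 0],
    [0, 0, 0],
    [0, 0, 0],
    [0, 0, 0],
    [0, 0, 0],
    [0, 0, 0],
    [0, 0, 0]
  ]
}}

```text
time: 17.75
ee_pos: [0.56, 0.081, 0.257]
eef_rot: [-0.0, 1.0, 0.0, -0.0]
ft_force: [2.4, 0.0, -1.0]
width: 0.0593
grip_force: 40.0
```

Emit:
{"fn": "play_rows", "kwargs": {
  "claw": [0.8, 0.8, 0.8, 0.8],
  "delta_pos": [
    [0, 0, 0.2],
    [0, 0, 0.2],
    [0, 0, 0.15],
    [0, 0, 0]
  ],
  "delta_rot": [
    [0, 0, 0],
    [0, 0, 0],
    [0, 0, 0],
    [0, 0, 0]
  ]
}}

```text
time: 18.15
ee_pos: [0.5574, 0.0788, 0.1429]
eef_rot: [-0.0, 1.0, -0.001, -0.004]
ft_force: [-1.0, 0.5, -1.2]
width: 0.059
grip_force: 40.0
```

```bash
python3 st.py .56 .079 .065
```

```text
t 18.15 p [0.5574 0.0788 0.1429] F [-1.   0.5 -1.2] w 0.059 g 40.0 q [-0.54  0.27  0.37  1.74 -0.1   1.16  1.43]
[[-1.0, -0.001, -0.007], [-0.001, 1.0, -0.002], [0.007, -0.002, -1.0]]
tool units to target [-0.016  0.002  0.389]
```

Emit:
{"fn": "play_rows", "kwargs": {
  "claw": [0.8, 0.8, 0.8, 0.8, 0.8, 0.8],
  "delta_pos": [
    [0, 0, 0.15],
    [0, 0, 0.13],
    [0, 0, 0.06],
    [0, 0, 0.03],
    [0, 0, 0.02],
    [0, 0, 0]
  ],
  "delta_rot": [
    [0, 0, 0],
    [0, 0, 0],
    [0, 0, 0],
    [0, 0, 0],
    [0, 0, 0],
    [0, 0, 0]
  ]
}}

```text
time: 18.75
ee_pos: [0.5609, 0.0794, 0.0699]
eef_rot: [-0.0, 1.0, 0.0, 0.0]
ft_force: [0.1, 0.2, -2.1]
width: 0.0593
grip_force: 40.0
```

```bash
python3 st.py .56 .079 .065
```

```text
t 18.75 p [0.5609 0.0794 0.0699] F [ 0.1  0.2 -2.1] w 0.0593 g 40.0 q [-0.52  0.35  0.36  1.81 -0.14  1.01  1.46]
[[-1.0, -0.001, 0.001], [-0.001, 1.0, 0.0], [-0.001, 0.0, -1.0]]
tool units to target [ 0.004 -0.002  0.024]
```

Emit:
{"fn": "play_rows", "kwargs": {
  "claw": [0.8, 0.8, 0.8, 0.13, 0.13, 0.13, 0.13, 0.13],
  "delta_pos": [
    [0, 0, 0.016],
    [0, 0, 0.012],
    [0, 0, 0],
    [0, 0, 0],
    [0, 0, 0],
    [0, 0, 0],
    [0, 0, -0.1],
    [0, 0, -0.2]
  ],
  "delta_rot": [
    [0, 0, 0],
    [0, 0, 0],
    [0, 0, 0],
    [0, 0, 0],
    [0, 0, 0],
    [0, 0, 0],
    [0, 0, 0],
    [0, 0, 0]
  ]
}}

```text
time: 19.55
ee_pos: [0.5582, 0.0791, 0.1215]
eef_rot: [-0.0, 1.0, -0.001, -0.003]
ft_force: [0.6, -0.2, -0.5]
width: 0.0755
grip_force: 0.0
```

Emit:
{"fn": "play_rows", "kwargs": {
  "claw": [0.1, 0, 0, 0, 0, 0, 0, 0],
  "delta_pos": [
    [0, 0, -0.23],
    [0, 0, -0.23],
    [0, 0, -0.21],
    [0.019, -0.225, 0],
    [0.019, -0.225, 0],
    [0.019, -0.225, 0],
    [0.019, -0.225, 0],
    [0.019, -0.225, 0]
  ],
  "delta_rot": [
    [0, 0, 0],
    [0, 0, 0],
    [0, 0, 0],
    [0, 0, 0],
    [0, 0, 0],
    [0, 0, 0],
    [0, 0, 0],
    [0, 0, 0]
  ]
}}

```text
time: 20.35
ee_pos: [0.5409, -0.1473, 0.2576]
eef_rot: [-0.0, 1.0, 0.0, 0.0]
ft_force: [0.6, -0.0, -0.2]
width: 0.0869
grip_force: 0.0
```

```bash
python3 st.py .5215 -.3715 .1
python3 - <<'E'
from h import *
shot('top','top5.png');shot('scene','scene5.png')
a=cv2.imread('pics/top5.png')[80:230,180:400];b=cv2.imread('pics/scene5.png')[110:310,110:310]
cv2.imwrite('pics/c5.png',np.hstack([cv2.resize(a,(440,300)),cv2.resize(b,(300,300))]))
E
```

```text
t 20.35 p [ 0.5409 -0.1473  0.2576] F [ 0.6 -0.  -0.2] w 0.0869 g 0.0 q [-0.29  0.18  0.55  1.61 -0.09  1.38  1.84]
[[-1.0, -0.001, 0.0], [-0.001, 1.0, 0.0], [-0.0, 0.0, -1.0]]
tool units to target [ 0.098 -1.121  0.788]
```

View pics/c5.png

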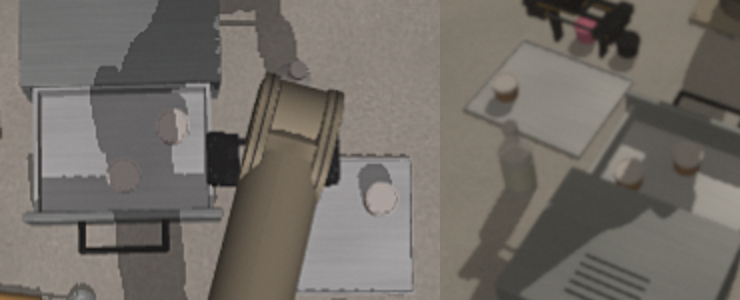

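Both tubs stand in the drawer, at top crop (173,127) and (125,175). Tub B is unmoved at (380,198), which is px (370,179). I'll go and fetch B.

Emit:
{"fn": "play_rows", "kwargs": {
  "claw": [0, 0, 0, 0, 0, 0, 0, 0],
  "delta_pos": [
    [0.02, -0.224, 0],
    [0.02, -0.224, 0],
    [0.02, -0.224, 0],
    [0.02, -0.224, 0],
    [0.018, -0.224, 0],
    [0, 0, 0.24],
    [0, 0, 0.24],
    [0, 0, 0.24]
  ],
  "delta_rot": [
    [0, 0, 0],
    [0, 0, 0],
    [0, 0, 0],
    [0, 0, 0],
    [0, 0, 0],
    [0, 0, 0],
    [0, 0, 0],
    [0, 0, 0]
  ]
}}

```text
time: 21.25
ee_pos: [0.5221, -0.3694, 0.1117]
eef_rot: [-0.0, 1.0, 0.0, 0.0]
ft_force: [0.7, 1.4, -0.6]
width: 0.0869
grip_force: 0.0
```

Emit:
{"fn": "play_rows", "kwargs": {
  "claw": [0],
  "delta_pos": [
    [0, 0, 0]
  ],
  "delta_rot": [
    [0, 0, 0]
  ]
}}

```text
time: 21.35
ee_pos: [0.5191, -0.3665, 0.107]
eef_rot: [-0.001, 1.0, 0.003, -0.005]
ft_force: [0.1, 0.2, -0.1]
width: 0.087
grip_force: 0.0
```

```bash
python3 st.py .5215 -.3715 .014
```

```text
t 21.35 p [ 0.5191 -0.3665  0.107 ] F [ 0.1  0.2 -0.1] w 0.087 g 0.0 q [ 0.08  0.5   0.61  1.59 -0.31  1.16  2.34]
[[-1.0, -0.001, -0.01], [-0.001, 1.0, 0.006], [0.01, 0.006, -1.0]]
tool units to target [-0.017 -0.028  0.465]
```

Emit:
{"fn": "play_rows", "kwargs": {
  "claw": [0, 0, 0, 0, 0.8, 0.8, 0.8, 0.8],
  "delta_pos": [
    [0, 0, 0.2],
    [0, 0, 0.17],
    [0, 0, 0.09],
    [0, 0, 0],
    [0, 0, 0],
    [0, 0, 0],
    [0, 0, 0],
    [0, 0, 0]
  ],
  "delta_rot": [
    [0, 0, 0],
    [0, 0, 0],
    [0, 0, 0],
    [0, 0, 0],
    [0, 0, 0],
    [0, 0, 0],
    [0, 0, 0],
    [0, 0, 0]
  ],
  "squeeze": 30
}}

```text
time: 22.15
ee_pos: [0.5226, -0.3701, 0.0227]
eef_rot: [-0.0, 1.0, -0.0, 0.001]
ft_force: [-1.0, -1.4, 0.9]
width: 0.0631
grip_force: 0.7
```

Emit:
{"fn": "play_rows", "kwargs": {
  "claw": [0.8, 0.8, 0.8],
  "delta_pos": [
    [0, 0, 0],
    [0, 0, 0],
    [0, 0, 0]
  ],
  "delta_rot": [
    [0, 0, 0],
    [0, 0, 0],
    [0, 0, 0]
  ],
  "squeeze": 40
}}

```text
time: 22.45
ee_pos: [0.5225, -0.3702, 0.0226]
eef_rot: [-0.0, 1.0, -0.0, 0.001]
ft_force: [-1.3, 0.0, 6.8]
width: 0.0592
grip_force: 40.0
```

```bash
python3 st.py .64 .163 .26
```

```text
t 22.45 p [ 0.5225 -0.3702  0.0226] F [-1.3  0.   6.8] w 0.0592 g 40.0 q [ 0.12  0.6   0.57  1.64 -0.37  1.01  2.38]
[[-1.0, -0.0, 0.001], [-0.0, 1.0, -0.001], [-0.001, -0.001, -1.0]]
tool units to target [-0.59   2.665 -1.188]
```

The grasp is a bit high, so I'll regrip 9 mm lower.

Emit:
{"fn": "play_rows", "kwargs": {
  "claw": [0, 0, 0, 0, 0.8, 0.8, 0.8, 0.8],
  "delta_pos": [
    [0, 0, 0],
    [0, 0, 0],
    [0, 0, 0.045],
    [0, 0, 0],
    [0, 0, 0],
    [0, 0, 0],
    [0, 0, 0],
    [0, 0, 0]
  ],
  "delta_rot": [
    [0, 0, 0],
    [0, 0, 0],
    [0, 0, 0],
    [0, 0, 0],
    [0, 0, 0],
    [0, 0, 0],
    [0, 0, 0],
    [0, 0, 0]
  ],
  "squeeze": 40
}}

```text
time: 23.25
ee_pos: [0.5221, -0.3697, 0.0126]
eef_rot: [-0.0, 1.0, 0.0, 0.0]
ft_force: [0.2, 0.1, 0.6]
width: 0.0625
grip_force: 0.0
```

Emit:
{"fn": "play_rows", "kwargs": {
  "claw": [0.8, 0.8, 0.8],
  "delta_pos": [
    [0, 0, 0],
    [0, 0, 0],
    [0, 0, 0]
  ],
  "delta_rot": [
    [0, 0, 0],
    [0, 0, 0],
    [0, 0, 0]
  ]
}}

```text
time: 23.55
ee_pos: [0.5221, -0.3697, 0.0126]
eef_rot: [-0.0, 1.0, 0.0, 0.0]
ft_force: [0.2, -0.2, 1.3]
width: 0.0594
grip_force: 40.0
```

Emit:
{"fn": "play_rows", "kwargs": {
  "claw": [0.8, 0.8, 0.8, 0.8, 0.8, 0.8],
  "delta_pos": [
    [0, 0, -0.2],
    [0, 0, -0.2],
    [0, 0, -0.2],
    [0, 0, -0.2],
    [0, 0, -0.2],
    [0, 0, -0.22]
  ],
  "delta_rot": [
    [0, 0, 0],
    [0, 0, 0],
    [0, 0, 0],
    [0, 0, 0],
    [0, 0, 0],
    [0, 0, 0]
  ]
}}

```text
time: 24.15
ee_pos: [0.5215, -0.3693, 0.2576]
eef_rot: [-0.0, 1.0, 0.0, -0.0]
ft_force: [0.2, 0.2, -1.2]
width: 0.0591
grip_force: 40.0
```

Emit:
{"fn": "play_rows", "kwargs": {
  "claw": [0.8, 0.8, 0.8, 0.8, 0.8, 0.8, 0.8, 0.8],
  "delta_pos": [
    [-0.05, 0.222, 0],
    [-0.05, 0.222, 0],
    [-0.05, 0.222, 0],
    [-0.05, 0.222, 0],
    [-0.05, 0.222, 0],
    [-0.05, 0.222, 0],
    [-0.05, 0.222, 0],
    [-0.05, 0.222, 0]
  ],
  "delta_rot": [
    [0, 0, 0],
    [0, 0, 0],
    [0, 0, 0],
    [0, 0, 0],
    [0, 0, 0],
    [0, 0, 0],
    [0, 0, 0],
    [0, 0, 0]
  ]
}}

```text
time: 24.95
ee_pos: [0.6017, -0.0126, 0.2565]
eef_rot: [-0.0, 1.0, 0.0, -0.0]
ft_force: [1.0, -0.9, -0.7]
width: 0.0595
grip_force: 40.0
```

Emit:
{"fn": "play_rows", "kwargs": {
  "claw": [0.8, 0.8, 0.8, 0.8, 0.8],
  "delta_pos": [
    [-0.05, 0.222, 0],
    [-0.05, 0.222, 0],
    [-0.05, 0.222, 0],
    [-0.05, 0.222, 0],
    [0, 0, 0]
  ],
  "delta_rot": [
    [0, 0, 0],
    [0, 0, 0],
    [0, 0, 0],
    [0, 0, 0],
    [0, 0, 0]
  ]
}}

```text
time: 25.45
ee_pos: [0.6408, 0.1721, 0.2548]
eef_rot: [-0.005, 1.0, 0.001, -0.001]
ft_force: [0.2, 1.4, -1.8]
width: 0.0591
grip_force: 40.0
```

```bash
python3 st.py .64 .163 .0655
```

```text
t 25.45 p [0.6408 0.1721 0.2548] F [ 0.2  1.4 -1.8] w 0.0591 g 40.0 q [-0.63  0.42  0.42  1.32 -0.17  1.44  1.37]
[[-1.0, -0.011, -0.002], [-0.011, 1.0, 0.003], [0.002, 0.003, -1.0]]
tool units to target [ 0.002 -0.048  0.946]
```

Emit:
{"fn": "play_rows", "kwargs": {
  "claw": [0.8, 0.8, 0.8, 0.8, 0.8, 0.8, 0.8, 0.8],
  "delta_pos": [
    [0, -0.025, 0.2],
    [0, 0, 0.2],
    [0, 0, 0.2],
    [0, 0, 0.15],
    [0, 0, 0.1],
    [0, 0, 0.05],
    [0, 0, 0.03],
    [0, 0, 0]
  ],
  "delta_rot": [
    [0, 0, 0],
    [0, 0, 0],
    [0, 0, 0],
    [0, 0, 0],
    [0, 0, 0],
    [0, 0, 0],
    [0, 0, 0],
    [0, 0, 0]
  ]
}}

```text
time: 26.25
ee_pos: [0.6417, 0.1582, 0.0706]
eef_rot: [-0.0, 1.0, 0.0, -0.0]
ft_force: [0.1, 0.2, -0.9]
width: 0.0592
grip_force: 40.0
```

```bash
python3 st.py .64 .163 .0605
```

```text
t 26.25 p [0.6417 0.1582 0.0706] F [ 0.1  0.2 -0.9] w 0.0592 g 40.0 q [-0.6   0.55  0.39  1.54 -0.22  1.1   1.42]
[[-1.0, -0.001, -0.0], [-0.001, 1.0, 0.0], [0.0, 0.0, -1.0]]
tool units to target [0.009 0.024 0.05 ]
```

Emit:
{"fn": "play_rows", "kwargs": {
  "claw": [0.8, 0.8, 0.8, 0.13, 0.13, 0.13, 0.13, 0.13],
  "delta_pos": [
    [0, 0, 0.025],
    [0, 0, 0.025],
    [0, 0, 0],
    [0, 0, 0],
    [0, 0, 0],
    [0, 0, 0],
    [0, 0, -0.1],
    [0, 0, -0.2]
  ],
  "delta_rot": [
    [0, 0, 0],
    [0, 0, 0],
    [0, 0, 0],
    [0, 0, 0],
    [0, 0, 0],
    [0, 0, 0],
    [0, 0, 0],
    [0, 0, 0]
  ]
}}

```text
time: 27.05
ee_pos: [0.6398, 0.1579, 0.1183]
eef_rot: [-0.0, 1.0, -0.001, -0.003]
ft_force: [0.4, -0.2, 1.0]
width: 0.0751
grip_force: 0.0
```

Emit:
{"fn": "play_rows", "kwargs": {
  "claw": [0.3, 0.6, 1, 1, 1, 1, 1, 1],
  "delta_pos": [
    [0, 0, -0.23],
    [0, 0, -0.23],
    [0, 0, -0.21],
    [0.187, -0.079, 0],
    [0.187, -0.079, 0],
    [0.187, -0.079, 0],
    [0.187, -0.079, 0],
    [0.187, -0.079, 0]
  ],
  "delta_rot": [
    [0, 0, 0],
    [0, 0, 0],
    [0, 0, 0],
    [0, 0, 0],
    [0, 0, 0],
    [0, 0, 0],
    [0, 0, 0],
    [0, 0, 0]
  ]
}}

```text
time: 27.85
ee_pos: [0.4533, 0.0784, 0.2546]
eef_rot: [-0.0, 1.0, 0.0, 0.0]
ft_force: [-0.2, -0.2, 0.8]
width: 0.0197
grip_force: 0.0
```

```bash
python3 st.py .455 .081 .088
python3 - <<'E'
from h import *
shot('top','top6.png');shot('scene','scene6.png')
a=cv2.imread('pics/top6.png')[80:230,180:400];b=cv2.imread('pics/scene6.png')[110:310,110:310]
cv2.imwrite('pics/c6.png',np.hstack([cv2.resize(a,(440,300)),cv2.resize(b,(300,300))]))
E
```

```text
t 27.85 p [0.4533 0.0784 0.2546] F [-0.2 -0.2  0.8] w 0.0197 g 0.0 q [-0.71 -0.08  0.42  1.84  0.03  1.37  1.27]
[[-1.0, -0.001, 0.001], [-0.001, 1.0, 0.0], [-0.001, 0.0, -1.0]]
tool units to target [-0.008  0.013  0.833]
```

View pics/c6.png

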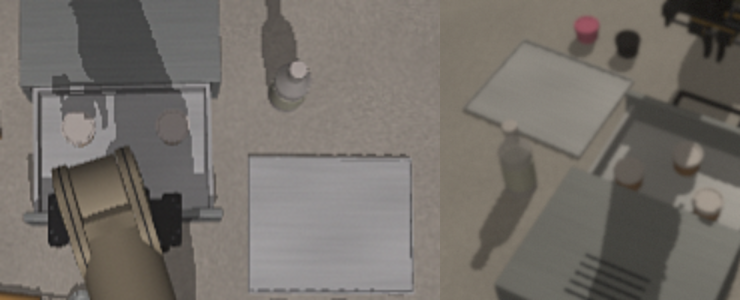

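The tray is empty and all three tubs stand in the drawer, at scene crop (628,172), (688,157) and (708,202). Now I'll push the drawer shut via its front panel.

Emit:
{"fn": "play_rows", "kwargs": {
  "claw": [1, 1, 1, 1, 1, 1],
  "delta_pos": [
    [0, 0, 0],
    [0, 0, 0.21],
    [0, 0, 0.21],
    [0, 0, 0.21],
    [0, 0, 0.2],
    [0, 0, 0]
  ],
  "delta_rot": [
    [0, 0, 0],
    [0, 0, 0],
    [0, 0, 0],
    [0, 0, 0],
    [0, 0, 0],
    [0, 0, 0]
  ]
}}

```text
time: 28.55
ee_pos: [0.4524, 0.0783, 0.0843]
eef_rot: [-0.0, 1.0, -0.002, -0.004]
ft_force: [-1.1, -0.2, 0.2]
width: 0.0006
grip_force: 0.0
```

Emit:
{"fn": "play_rows", "kwargs": {
  "claw": [1, 1, 1, 1, 1, 1, 1, 1],
  "delta_pos": [
    [-0.06, 0, 0],
    [-0.08, 0, 0],
    [-0.1, 0, 0],
    [-0.1, 0, 0],
    [-0.1, 0, 0],
    [-0.1, 0, 0],
    [-0.1, 0, 0],
    [-0.1, 0, 0]
  ],
  "delta_rot": [
    [0, 0, 0],
    [0, 0, 0],
    [0, 0, 0],
    [0, 0, 0],
    [0, 0, 0],
    [0, 0, 0],
    [0, 0, 0],
    [0, 0, 0]
  ]
}}

```text
time: 29.35
ee_pos: [0.6052, 0.0808, 0.0909]
eef_rot: [-0.001, 1.0, 0.001, 0.001]
ft_force: [-3.0, 3.2, 0.6]
width: 0.0005
grip_force: 1.6
```

Emit:
{"fn": "play_rows", "kwargs": {
  "claw": [1, 1, 1, 1],
  "delta_pos": [
    [-0.1, 0, 0],
    [-0.1, 0, 0],
    [-0.06, 0, 0],
    [0, 0, 0]
  ],
  "delta_rot": [
    [0, 0, 0],
    [0, 0, 0],
    [0, 0, 0],
    [0, 0, 0]
  ]
}}

```text
time: 29.75
ee_pos: [0.6578, 0.0798, 0.0907]
eef_rot: [-0.001, 1.0, 0.0, 0.002]
ft_force: [0.1, 0.1, -0.8]
width: 0.0003
grip_force: 0.0
```

```bash
python3 st.py .672 .081 .088
```

```text
t 29.75 p [0.6578 0.0798 0.0907] F [ 0.1  0.1 -0.8] w 0.0003 g 0.0 q [-0.52  0.53  0.45  1.53 -0.25  1.13  1.55]
[[-1.0, -0.002, 0.004], [-0.002, 1.0, 0.0], [-0.004, 0.0, -1.0]]
tool units to target [-0.071  0.006  0.014]
```

Emit:
{"fn": "play_rows", "kwargs": {
  "claw": [1, 1, 1, 1, 1],
  "delta_pos": [
    [-0.04, 0, 0],
    [-0.03, 0, 0],
    [-0.02, 0, 0],
    [-0.02, 0, 0],
    [0, 0, 0]
  ],
  "delta_rot": [
    [0, 0, 0],
    [0, 0, 0],
    [0, 0, 0],
    [0, 0, 0],
    [0, 0, 0]
  ]
}}

```text
time: 30.25
ee_pos: [0.6773, 0.0792, 0.0886]
eef_rot: [-0.0, 1.0, -0.0, 0.0]
ft_force: [0.2, 0.6, -0.3]
width: 0.0007
grip_force: 0.0
```

```bash
python3 st.py .672 .081 .088
```

```text
t 30.25 p [0.6773 0.0792 0.0886] F [ 0.2  0.6 -0.3] w 0.0007 g 0.0 q [-0.5   0.58  0.44  1.47 -0.26  1.15  1.56]
[[-1.0, -0.001, 0.001], [-0.001, 1.0, -0.0], [-0.001, -0.0, -1.0]]
tool units to target [0.026 0.009 0.003]
```

Emit:
{"fn": "play_rows", "kwargs": {
  "claw": [1, 1, 1, 1],
  "delta_pos": [
    [-0.02, 0, 0],
    [-0.02, 0, 0],
    [-0.02, 0, 0],
    [0, 0, 0]
  ],
  "delta_rot": [
    [0, 0, 0],
    [0, 0, 0],
    [0, 0, 0],
    [0, 0, 0]
  ]
}}

```text
time: 30.65
ee_pos: [0.6813, 0.0792, 0.0884]
eef_rot: [-0.0, 1.0, 0.0, -0.009]
ft_force: [-46.6, -2.4, 30.3]
width: 0.0006
grip_force: 23.4
```

```bash
python3 st.py
python3 - <<'E'
from h import *
shot('top','top7.png');shot('scene','scene7.png')
a=cv2.imread('pics/top7.png')[80:180,180:300];b=cv2.imread('pics/scene7.png')[180:280,200:320]
cv2.imwrite('pics/c7.png',np.hstack([cv2.resize(a,(400,333)),cv2.resize(b,(400,333))]))
E
```

```text
t 30.65 p [0.6813 0.0792 0.0884] F [-46.6  -2.4  30.3] w 0.0006 g 23.4 q [-0.49  0.6   0.44  1.43 -0.27  1.18  1.57]
[[-1.0, -0.001, -0.018], [-0.001, 1.0, 0.001], [0.018, 0.001, -1.0]]
```

View pics/c7.png

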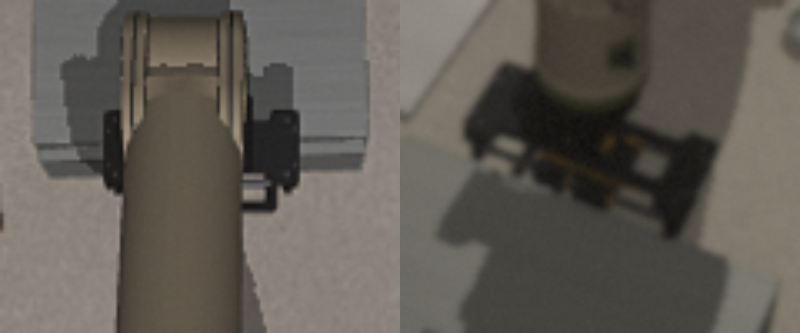

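The drawer is at its stop, with −46 N along x. I'll back out and go to the robot side of the lever.

Emit:
{"fn": "play_rows", "kwargs": {
  "claw": [1, 1, 1, 1, 1, 1],
  "delta_pos": [
    [0.07, 0, 0],
    [0.07, 0, 0],
    [0, 0, -0.2],
    [0, 0, -0.22],
    [0, 0, -0.22],
    [0, 0, -0.2]
  ],
  "delta_rot": [
    [0, 0, 0],
    [0, 0, 0],
    [0, 0, 0],
    [0, 0, 0],
    [0, 0, 0],
    [0, 0, 0]
  ]
}}

```text
time: 31.35
ee_pos: [0.661, 0.079, 0.259]
eef_rot: [-0.0, 1.0, 0.0, 0.001]
ft_force: [1.2, -0.3, -0.3]
width: 0.0004
grip_force: 0.0
```

Emit:
{"fn": "play_rows", "kwargs": {
  "claw": [1, 1, 1, 1, 1, 1, 1, 1],
  "delta_pos": [
    [0.142, 0.1465, 0],
    [0.142, 0.1465, 0],
    [0.142, 0.1465, 0],
    [0.142, 0.1465, 0],
    [0.142, 0.1465, 0],
    [0.142, 0.1465, 0],
    [0.142, 0.1465, 0],
    [0.142, 0.1465, 0]
  ],
  "delta_rot": [
    [0, 0, 0],
    [0, 0, 0],
    [0, 0, 0],
    [0, 0, 0],
    [0, 0, 0],
    [0, 0, 0],
    [0, 0, 0],
    [0, 0, 0]
  ]
}}

```text
time: 32.15
ee_pos: [0.4324, 0.3145, 0.2569]
eef_rot: [-0.0, 1.0, 0.0, 0.0]
ft_force: [0.6, -0.1, 0.3]
width: 0.0006
grip_force: 0.0
```

Emit:
{"fn": "play_rows", "kwargs": {
  "claw": [1, 1, 1],
  "delta_pos": [
    [0.142, 0.1465, 0],
    [0.142, 0.1465, 0],
    [0, 0, 0]
  ],
  "delta_rot": [
    [0, 0, 0],
    [0, 0, 0],
    [0, 0, 0]
  ]
}}

```text
time: 32.45
ee_pos: [0.3721, 0.3767, 0.2566]
eef_rot: [-0.004, 1.0, 0.001, -0.001]
ft_force: [0.9, -0.2, -0.9]
width: 0.0007
grip_force: 0.0
```

```bash
python3 st.py .375 .372 .118
python3 - <<'E'
from h import *
t=shot('top','top8.png');s=shot('scene','scene8.png')
for n,f,bx in(('top','top0.png',(205,90,80,65)),('scene','scene0.png',(215,200,90,60))):
    a=cv2.imread('pics/'+f);b=cv2.imread(f'pics/{n}8.png');x,y,w,h=bx
    def m(i):
        k=(i[y:y+h,x:x+w].max(2)<48).astype(np.uint8);c=cv2.connectedComponentsWithStats(k);j=1+c[2][1:,4].argmax();return c[2][j],c[3][j].round(1)
    print(n,m(a),m(b))
a=cv2.imread('pics/top8.png')[80:230,110:330];b=cv2.imread('pics/scene8.png')[180:300,200:420]
cv2.imwrite('pics/c8.png',np.hstack([cv2.resize(a,(400,273)),cv2.resize(b,(400,218))[:,:] if 0 else cv2.resize(b,(400,273))]))
E
```

```text
t 32.45 p [0.3721 0.3767 0.2566] F [ 0.9 -0.2 -0.9] w 0.0007 g 0.0 q [-1.09  0.1   0.23  1.67 -0.03  1.37  0.72]
[[-1.0, -0.009, -0.001], [-0.009, 1.0, 0.002], [0.001, 0.002, -1.0]]
tool units to target [-0.015 -0.025  0.693]
top (array([ 13,  39,  45,  17, 198], dtype=int32), array([34.5, 49.7])) (array([  8,  39,  50,  17, 216], dtype=int32), array([33.8, 49.9]))
scene (array([ 21,  20,  53,  29, 164], dtype=int32), array([54.2, 32.9])) (array([ 21,  20,  52,  29, 182], dtype=int32), array([51.9, 31.3]))
```

View pics/c8.png

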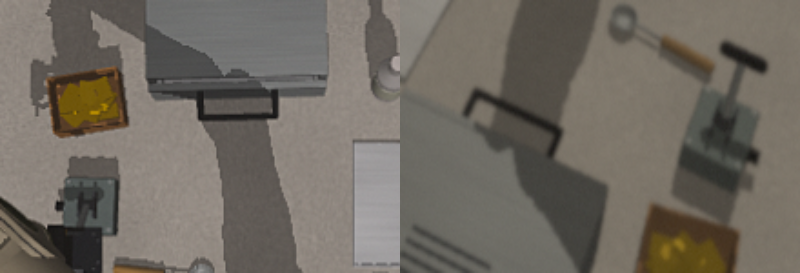

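The drawer is shut, with handle boxes identical to the start in both views, and the lever is still off. Now I'll throw it away from the robot.

Emit:
{"fn": "play_rows", "kwargs": {
  "claw": [1, 1, 1, 1, 1],
  "delta_pos": [
    [0, -0.02, 0.2],
    [0, 0, 0.2],
    [0, 0, 0.2],
    [0, 0, 0.08],
    [0, 0, 0]
  ],
  "delta_rot": [
    [0, 0, 0],
    [0, 0, 0],
    [0, 0, 0],
    [0, 0, 0],
    [0, 0, 0]
  ]
}}

```text
time: 33.05
ee_pos: [0.3768, 0.3656, 0.1182]
eef_rot: [0.001, 1.0, -0.002, -0.001]
ft_force: [-0.2, -0.7, -0.1]
width: 0.0005
grip_force: 0.0
```

Emit:
{"fn": "play_rows", "kwargs": {
  "claw": [1, 1, 1, 1, 1, 1, 1, 1],
  "delta_pos": [
    [-0.1, 0, 0],
    [-0.1, 0, 0],
    [-0.1, 0, 0],
    [-0.1, 0, 0],
    [-0.1, 0, 0],
    [-0.1, 0, 0],
    [-0.06, 0, 0],
    [-0.03, 0, 0]
  ],
  "delta_rot": [
    [0, 0, 0],
    [0, 0, 0],
    [0, 0, 0],
    [0, 0, 0],
    [0, 0, 0],
    [0, 0, 0],
    [0, 0, 0],
    [0, 0, 0]
  ]
}}

```text
time: 33.85
ee_pos: [0.5104, 0.3674, 0.1211]
eef_rot: [-0.0, 1.0, -0.001, -0.006]
ft_force: [-40.5, -12.2, 24.7]
width: 0.0002
grip_force: 21.7
```

```bash
python3 st.py
```

```text
t 33.85 p [0.5104 0.3674 0.1211] F [-40.5 -12.2  24.7] w 0.0002 g 21.7 q [-0.92  0.42  0.29  1.58 -0.13  1.17  0.97]
[[-1.0, -0.001, -0.011], [-0.001, 1.0, -0.003], [0.011, -0.003, -1.0]]
```

Against the stop. I'll back off and raise the arm, then do a final check.

Emit:
{"fn": "play_rows", "kwargs": {
  "claw": [1, 1, 1, 1, 1, 1, 1, 1],
  "delta_pos": [
    [0.08, 0, 0],
    [0.08, 0, 0],
    [0, 0, -0.2],
    [0, 0, -0.2],
    [0, 0, -0.2],
    [0.1, 0, -0.1],
    [0.2, 0, 0],
    [0, 0, 0]
  ],
  "delta_rot": [
    [0, 0, 0],
    [0, 0, 0],
    [0, 0, 0],
    [0, 0, 0],
    [0, 0, 0],
    [0, 0, 0],
    [0, 0, 0],
    [0, 0, 0]
  ]
}}

```text
time: 34.65
ee_pos: [0.4193, 0.3693, 0.2627]
eef_rot: [-0.002, 1.0, 0.002, -0.0]
ft_force: [0.2, 0.7, 0.0]
width: 0.0004
grip_force: 0.0
```

```bash
python3 st.py
python3 - <<'E'
from h import *
shot('top','top9.png');shot('scene','scene9.png')
a=cv2.imread('pics/top9.png')[80:230,110:330];b=cv2.imread('pics/scene9.png')[170:320,200:420]
cv2.imwrite('pics/c9.png',np.hstack([cv2.resize(a,(400,273)),cv2.resize(b,(400,273))]))
E
```

```text
t 34.65 p [0.4193 0.3693 0.2627] F [0.2 0.7 0. ] w 0.0004 g 0.0 q [-1.04  0.16  0.27  1.6  -0.05  1.39  0.81]
[[-1.0, -0.004, -0.0], [-0.004, 1.0, 0.003], [0.0, 0.003, -1.0]]
```

View pics/c9.png

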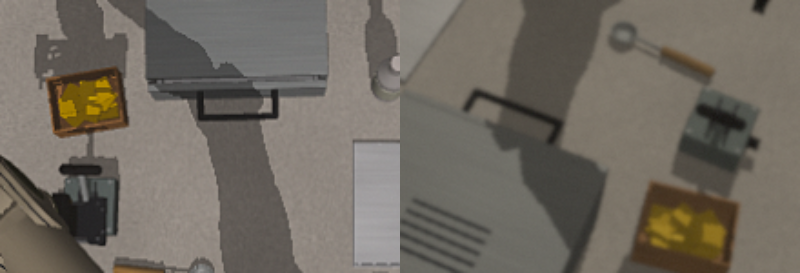

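The lever leans away again, with its T-bar at top crop (80,170) as at the start. The drawer is shut, and the bottle, carton and spoon are in place.

```bash
python3 -c "
from bench import r
print(r.close_job())"
```

```text
the job is handed in; nothing more can be done
None
```

The job is handed in: with the lever off, all three tubs went from the tray into the drawer, upright and unstacked; the drawer is fully shut and the lever back over to on, about 35 s in all.

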